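# Hold a temple blank down with the pin driver while its glue sets

## Robot

A 6-joint arm with a two-finger parallel gripper is mounted at the origin on a cart in front of the work surface, level with it; the furniture and walls round the work are solid. World frame = base frame: x ahead of the robot, y to its left, z up, the work surface at z = 0. Lengths are in m, angles in rad, forces in N, time in s.
With the tool pointing down it reaches from about 0.3 to 1 m from the base axis. Payload 5.1 kg.
Tool frame: the origin (TCP) lies on the front face of the gripper's body, between the roots of the fingers; the fingertips stand r.tips_ahead ahead of it and the grasp point (between the pads) lies 59 mm ahead of it (r.tips_ahead is the distance from the TCP to the fingertips, in m); z points along the fingers, y is the line along which they close (so a half turn about z gives the same grasp; the last joint's range is limited). The gripper opens to 95 mm and grips with 3 to 60 N. Pads are 20 mm wide; open, the fingers measure 119 mm over their backs; the gripper's body (75 mm by 180 mm) begins 59 mm behind the grasp point.
Start: joints at [1.226, 0.124, 1.65, -0, 1.367, -0.083], TCP at [0.168, 0.628, 0.292] pointing down, gripper open.
Joint ranges: [-2.61, 2.61], [-1.02, 2.33], [0.03, 2.71], [-1.35, 4.49], [0.32, 2.68], [-2.91, 2.91]. Speed limits (rad/s): [2.57, 2.57, 3.14, 3.14, 3.14, 3.14].

## Interface

Orientations are given as [roll, pitch, yaw] about the fixed x, y, z axes, in that order (R = Rz(yaw) Ry(pitch) Rx(roll)).
In Python, from cell import r, eyes, ticket gives the robot as it stands. The module is installed in compiled form; this text tells all that it offers.
- The arm moves only by the tool drive_tool, never from a script. Its argument "plan" is a list of rows, each a list of 7 numbers: the turn, a rotation vector about the world's x, y, z each as a share of 0.15 rad, from -1 to 1, then the shift along the world's x, y, z each as a share of 40 mm, from -1 to 1, then the opening, from -1 (shut) to 1 (fully open). A call has exactly 10 rows; each row shifts and turns the commanded pose from where the row before left it; what a row does not reach is not made up. A row lasts 1/10 s, in which the tool goes at most 50 mm and 8.59 degrees, less where a joint would pass 70% of its speed; a pose out of reach is approached as far as the arm can. A call with a number of a shift or a turn outside -1 to 1 is refused whole. A call with a gripper value outside its range is refused whole. The fingers move at their own pace and stop on an object; the grip force is fixed at half the most. Time passes only in rows, so rows that do not move let the fingers close, or fill a call up. It gives the time, the measured TCP pose, the force, the opening and the grip force at its end, in the units of the state.
- r.state(): the state, without advancing time (a new reading comes with each control period).
- eyes.get_image(name): name is "side" or "top"; returns (picture, depth): 400x640x3 uint8, red, green, blue; 400x640 float32, m along the optical axis (not along the pixel's ray), 0 where there is no reading.
- eyes.camera_params(name): a dict with "fx", "fy", "cx", "cy" (pixels), "rvec" (rotation vector, rad) and "tvec" (3), from world to camera coordinates, as OpenCV has them. Camera axes: x right, y down, z forward; pixel columns grow to the right and rows downward; lengths in m; the calibration is good to about 2 mm. A picture is of the moment at which its call begins. camera_params takes no time and is no camera call.
- ticket.sign_off(): hands the job in; it is judged then, once.
The state is a dict: "time": time; "joint_positions": joint angles; "joint_velocities": joint speeds; "effort": joint torques, N m; "position": TCP position; "eef_rot": TCP orientation; "ft_force": force on the tool from outside, world axes, zero at the start; "wrist_torque": the same for the moment, N m; "width": finger opening in m; "finger_force": force on a finger pad.
Only numpy, scipy, OpenCV 4.12 (cv2) and the standard library are available. Lean on these libraries where they do the work, as an engineer would, in place of code of your own. Each camera call takes 0.05 s, during which the arm holds its last target. There are 200 camera calls.

## Task

Lay the amber-brown temple blank flat in the sloping gluing jig, white dot up and its brass tongue in the slotted end, and let go of it. Then take the red pin driver from its wooden stand and hold its tip on the white dot, the driver square to the blank (leaning with the jig's slope), pressing gently so that the jig's sprung bed sinks about half-way. Finish while still holding it there; do not put the driver down, and leave the other things on the table alone.

Things in the scene. Friction and masses are not known exactly. Their poses are not given: they have to be found in the camera images.
- blank_centre (a point): centre (half-way up) of the loose amber-brown acetate temple blank, a flat bar 24 mm (its x) by 90 mm (its y) by 10 mm high (z), about 40 g, lying flat on the table at the start with the dot up. z is the normal of its dotted face. A brass hinge tongue 10 mm wide and 4 mm thick sticks out 14 mm from its +y end
- dot (a point): centre of the white dot, 12 mm across, in the middle of the blank's upper face, 5 mm above blank_centre; axes as the blank's
- tongue_end (a point): outer end of the blank's brass tongue, 59 mm from blank_centre along the blank's +y
- jig: the gluing jig, fixed: blue base 130 x 180 mm, grey deck sloping like a desk at 0.30 rad, low side at the jig's -x (towards the robot). Origin at the centre of its underside, z up; top about 80 mm above the table. Two steel end guides stand on the deck, 60 mm apart; the blank lies across the gap between them, along the jig's y. Beside the bed in the gap, 20 mm above the deck is free for fingertips
- bed_top (a point): centre of the top of the black sprung bed (18 x 46 mm) under the blank's middle; moves with the bed. z = normal of the slope (leaning 0.30 rad to the jig's -x), x uphill, y along the pocket to the slotted end. Pocket 29 mm wide, 96 mm long inside; walls reach 6 mm above the unpressed bed, flared lips 12 mm
- slot (a point): middle of the 19 mm wide slot in the guide at the jig's +y end, at the height of the unpressed bed's top; the blank's brass tongue goes in and through it. The guide at the -y end is closed
- bed (a joint): how far the sprung bed has sunk along its normal, in m: 0 at rest, 0.008 at the stop. It stays up under the blank alone (1 N preload), then gives 1 mm per N: half-way, 0.004, takes about 5 N
- stand: wooden block 64 x 64 x 56 mm high, fixed, sides along x and y. The driver stands upright in a 15 mm square hole centred in its top, 20 mm deep for the handle, with a 7 mm hole below for the blade. Origin at the centre of its underside, z up
- driver_handle (a point): point on the red pin driver's axis where the handle is best gripped: 86 mm from the tip, 26 mm below the cap's end, 33 mm above the stand's top. The handle is 13 to 14 mm across, gripped like a square bar: close the fingers along world x or y. Driver 112 mm long, 22 g. This point's y runs along the driver from tip to cap (up at the start)
- driver_tip (a point): tip of the driver's thin steel blade (2 mm thick, 33 mm long), 86 mm from driver_handle along the driver's -y; y runs from tip to cap. At the start it points down inside the stand, 3 mm above the table
- dispenser: bystander: dark grey solvent dispenser with a loop on top, 53 x 60 x 129 mm, loose; origin at its underside
- glue_bottle: bystander: small white and yellow glue bottle with a red nozzle, 27 mm across, 80 mm high, loose; origin at its underside
- tape_roll: bystander: roll of tan tape lying flat, 96 mm across, 24 mm high, loose; origin at its underside
- pad_pliers: bystander: red-handled pliers lying flat, 51 x 156 x 12 mm, long along its y, loose; origin at its underside

How it is judged:
On the way, in this order (a step that is already met when the one before it is completed fails the run):
1. the blank lies flat in the jig's pocket, tongue in the slot, let go, with the bed up (x of dot in the frame of bed_top between -0.004 and 0.004 m and y of dot in the frame of bed_top between -0.005 and 0.005 m and z of dot in the frame of bed_top between 0.0085 and 0.0115 m and angle between the z axis of dot and the z axis of bed_top, either way round below 0.07 rad and y of tongue_end in the frame of bed_top above 0.05 m and contact force between the fingers and blank below 0.05 N and value of joint bed below 0.0015 m and contact force between blank and jig above 0.05 N), for 0.2 s.
2. the driver has been lifted out of its stand (height (world z) of driver_tip above 0.065 m), for 0.1 s.
At the end, for the whole second after the job is handed in: Blank flat on the bed in the pocket (4 mm, 0.07 rad), tongue in the slot; gripper still holds the driver, tip within 6 mm of the dot's centre, axis within 0.17 rad of the slope's normal, bed down 2 to 6 mm (1 to 10 N), still; hand and arm touch neither blank nor jig (x of dot in the frame of bed_top between -0.004 and 0.004 m and y of dot in the frame of bed_top between -0.005 and 0.005 m and z of dot in the frame of bed_top between 0.0085 and 0.0115 m and angle between the z axis of dot and the z axis of bed_top, either way round below 0.07 rad and y of tongue_end in the frame of bed_top above 0.05 m and distance between driver_tip and dot below 0.006 m and angle between the y axis of driver_tip and the z axis of bed_top, either way round below 0.17 rad and z of driver_handle in the frame of bed_top above 0.07 m and value of joint bed between 0.002 and 0.006 m and contact force between driver and blank between 1 and 10 N and contact force between the fingers and driver above 1 N and contact force between each of the fingers, the arm and blank below 0.1 N and contact force between each of the fingers, the arm, driver and jig below 0.1 N and linear speed of driver below 0.02 m/s); the arm keeps its last pose, push and grip.
It fails at once if a bystander (dispenser, glue bottle, tape, pliers) pushed more than 3 cm from its place (distance of any of dispenser, glue_bottle, tape_roll, pad_pliers from where it was at the start of the episode above 0.03 m).
It fails at once if the driver jabbed onto the blank with more than 25 N (contact force between driver and blank above 25 N).
It fails at once if the blank dropped from a height instead of laid (height (world z) of blank_centre above 0.11 m and contact force between the fingers and blank below 0.02 N and contact force between blank and anything else below 0.02 N).
It also fails if it takes over 48 s, if anything falls off the work surface, if the arm or the gripper's body presses on something with over 40 N, if the wrist force passes 120 N, or if a joint passes its speed limit or range.

## Working session

There is one attempt and no reset: what is moved stays moved. The work goes in short steps, Python scripts to look and compute and a tool call to move; the robot and the scene stay as the last step left them, time stands still between calls to the robot, and variables do not carry over. Pictures are saved under pics/ and viewed, at most 10 in all, crops included, and the job is handed in when it is done.

Besides the shell and the picture viewer there is one more tool, called after "Call:" as name([rows], argument=value, ...), one row to a line, values as JSON. drive_tool: Moves the arm, as the interface text tells. Shift numbers are shares of 40 mm and turn numbers shares of 0.15 rad, none past 1 either way. Its arguments: {"type":"object","properties":{"plan":{"type":"array"}},"required":["plan"]}

```bash
mkdir -p pics
cat > h.py <<'E'
import numpy as np,cv2
from cell import r,eyes,ticket
def cam(n):
    p=eyes.camera_params(n);R=cv2.Rodrigues(np.array(p["rvec"],float))[0];t=np.array(p["tvec"],float).ravel()
    return p,R,t
def pts(n,d):
    p,R,t=cam(n);v,u=np.mgrid[:400,:640]
    c=np.stack([(u-p["cx"])/p["fx"]*d,(v-p["cy"])/p["fy"]*d,d],-1)
    return (c-t)@R
def ray(n,u,v,z):
    p,R,t=cam(n);c=np.array([(u-p["cx"])/p["fx"],(v-p["cy"])/p["fy"],1.]);o=-R.T@t;d=R.T@c
    return o+d*(z-o[2])/d[2]
def look(n,tag):
    im,d=eyes.get_image(n);np.savez(f"pics/{tag}.npz",im=im,d=d)
    cv2.imwrite(f"pics/{tag}.png",im[:,:,::-1]);return im,d
E
python3 - <<'E'
from h import *
for n in("top","side"):
    look(n,n+"0");p,R,t=cam(n);print(n,-R.T@t,p["fx"],R[2])
print(r.state(),r.tips_ahead)
E
```

```text
top [0.44984137 0.21979391 0.96450922] 371.15132093606127 [ 0.08204768  0.00340934 -0.99662257]
side [-0.02972164  1.02616252  0.63884256] 436.817737024026 [ 0.49359895 -0.72270518 -0.48379469]
{'time': 0.1, 'joint_positions': array([ 1.22640975e+00,  1.24416452e-01,  1.65152954e+00,  1.39761981e-06,
        1.36745669e+00, -8.25981150e-02]), 'joint_velocities': array([-0.00303889, -0.00080178, -0.00384459, -0.00108016,  0.0016699 ,
        0.00032127]), 'effort': array([ 3.02725393e-04, -4.18881297e+01, -3.61095464e+01,  7.77602079e-02,
        4.61476122e-02, -7.08210177e-05]), 'position': array([0.16810777, 0.62744404, 0.29112965]), 'eef_rot': array([-3.13978890e+00, -1.50699188e-04,  2.87980377e+00]), 'ft_force': array([-0.37551451,  0.46915336,  0.48887629]), 'wrist_torque': array([ 0.02528843,  0.0454806 , -0.00999812]), 'finger_force': 0.0, 'width': 0.09536452273595411} 0.0776
```

View pics/top0.png

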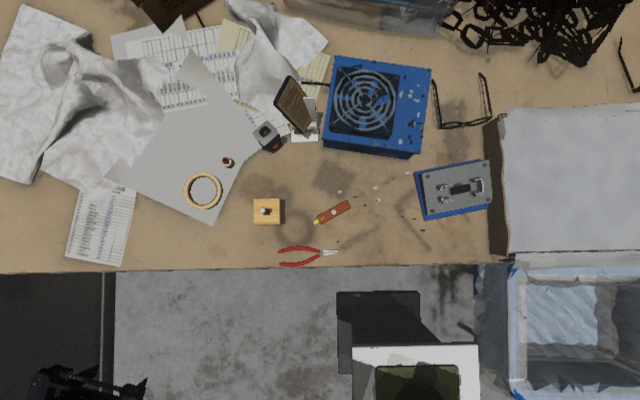

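View pics/side0.png

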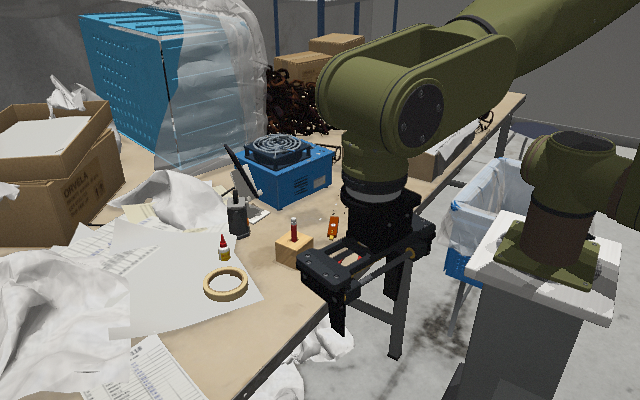

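The top view shows the stand at (266,211), the blank at (332,212) with its tongue towards (316,220), the jig at (453,188), pliers at (308,256), the tape roll at (203,190) and the dispenser at (266,135). In the side view the arm hides the jig.

Run:
```python
from h import *
z=np.load("pics/top0.npz");im,d=z["im"],z["d"]
a=cv2.resize(im[150:230,405:505],None,fx=6,fy=6,interpolation=cv2.INTER_CUBIC)
b=cv2.resize(im[190:270,240:360],None,fx=5,fy=5,interpolation=cv2.INTER_CUBIC)
c=np.zeros((480,800,3),np.uint8);c[:,:400]=cv2.resize(im[150:230,410:500],(400,356))[0:1]*0
c[:356,:400]=cv2.resize(im[150:230,410:500],(400,356),interpolation=cv2.INTER_CUBIC)
c[:267,400:]=cv2.resize(im[190:270,240:360],(400,267),interpolation=cv2.INTER_CUBIC)
cv2.imwrite("pics/crop0.png",c[:400,:,::-1])
P=pts("top",d)
hsv=cv2.cvtColor(im,cv2.COLOR_RGB2HSV)
H,S,V=cv2.split(hsv)
def comp(m,roi,name,h=None):
    M=np.zeros_like(m,np.uint8);y0,y1,x0,x1=roi;M[y0:y1,x0:x1]=m[y0:y1,x0:x1]
    n,l,s,_=cv2.connectedComponentsWithStats(M);k=1+np.argmax(s[1:,4]);mm=l==k
    rect=cv2.minAreaRect(np.argwhere(mm)[:,::-1].astype(np.float32))
    print(name,s[k],rect,"z",np.median(P[mm][:,2]))
    if h is not None:print("  c",ray("top",*rect[0],h),"corners",[ray("top",*q,h)[:2].round(4).tolist() for q in cv2.boxPoints(rect)])
    return mm
print("blank hsv",hsv[206,342],hsv[220,317],hsv[212,334],"stand",hsv[203,258],"base",hsv[180,418],hsv[190,430])
comp((H<13)&(S>150)&(V>60),(195,228,308,356),"blank",.01)
comp((S<90)&(V>150),(205,218,327,340),"dot",.01)
comp((P[...,2]>.045)&(P[...,2]<.075),(190,235,245,290),"stand",.056)
comp((H<5)&(S>120),(240,270,270,330),"pliers",.01)
comp((H>100)&(H<125)&(S>120),(150,225,405,500),"base",.03)
j=P[150:225,405:500].reshape(-1,3);j=j[j[:,2]>.02];print(np.percentile(j,[0,5,50,95,100],axis=0))
for v in range(160,222,5):print(v,(P[v,412:496:4,2]*1000).astype(int))
for (u,v) in [(264,210),(266,211),(262,210)]:print(P[v,u],hsv[v,u])
```

```text
blank hsv [  9 169 133] [ 28 147 194] [ 15   3 185] stand [ 20 111 196] base [111 159  96] [ 50   6 118]
blank [317 201  33  23 245] ((333.424560546875, 211.76412963867188), (8.54731559753418, 33.800750732421875), 60.945396423339844) z 0.00960798639565919
  c [0.49221114 0.19892249 0.01      ] corners [[0.4816, 0.2425], [0.5223, 0.1655], [0.5028, 0.1553], [0.4622, 0.2322]]
dot [331 210   5   5  18] ((333.2500305175781, 211.75003051757812), (4.242640495300293, 3.535533905029297), 45.0) z 0.009488795100339554
  c [0.49225673 0.19937045 0.01      ] corners [[0.493, 0.2064], [0.4993, 0.1999], [0.4915, 0.1923], [0.4852, 0.1989]]
stand [253 198  27  27 657] ((266.0, 211.0), (26.0, 26.0), 90.0) z 0.05544219112976781
  c [0.49547107 0.36508589 0.056     ] corners [[0.5281, 0.3968], [0.5268, 0.3329], [0.463, 0.3335], [0.4643, 0.3971]]
pliers [278 246  42   7 137] ((298.5, 249.0), (41.0, 6.0), 0.0) z 0.008845666754273113
  c [0.39901186 0.29019079 0.01      ] corners [[0.3925, 0.3426], [0.4077, 0.3425], [0.4056, 0.2377], [0.3904, 0.238]]
base [414 159  74  61 496] ((451.64776611328125, 189.646
[... 757 characters left out ...]
 40]
185 [ 0  4 10 53 53 46 55 66 82 84 46 54 64 66 66 39 44 64 45 43 40]
190 [-2  0  6 47 47 45 43 45 42 46 64 61 62 65 61 39 46 57 39 36 38]
195 [ 1 -3  7 39 43 39 37 40 43 40 41 39 37 33 35 35 69 34 33 32 37]
200 [-1  0  8 29 38 39 38 58 67 67 35 34 34 36 33 32 33 30 35 33 37]
205 [-2 -2  1  6 35 34 31 32 32 29 31 32 30 28 29 28 12  8  9 11 32]
210 [ 1  0  0  8 29 34 29 27 30 28 12 11 12  6  9  9  0  0  0  9 32]
215 [-3 -2  0 10  9 10  7 11 11 10 -3 -1  0  0  1 -2 -1  0  1  9 29]
220 [-1  0  0  4  0  0  0 -1  0  0  0 -2 -3  0  0  0 -1 -1 -1  8 30]
[0.49495754 0.36040979 0.1138522 ] [ 18   8 162]
[0.49361224 0.35916708 0.09301025] [ 6 88 58]
[0.49505241 0.36500181 0.11386328] [ 30   3 198]
```

View pics/crop0.png

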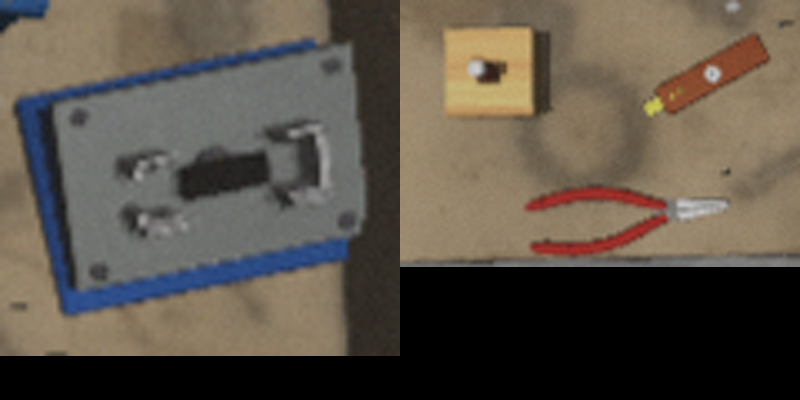

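The crops show the jig's open (slotted) guide on the left (+y) and the closed guide on the right. The bed is near (460,189), and the blank's tongue points left-down. The rest of the jig pose comes next.

Run:
```python
from h import *
z=np.load("pics/top0.npz");im,d=z["im"],z["d"];P=pts("top",d)
hsv=cv2.cvtColor(im,cv2.COLOR_RGB2HSV);H,S,V=cv2.split(hsv)
poly=np.array([[55,105],[352,42],[362,232],[75,290]])/4.444+[410,150]
m=np.zeros((400,640),np.uint8);cv2.fillPoly(m,[poly.astype(np.int32)],1);m=cv2.erode(m,np.ones((3,3)))>0
Q=P[m];Q=Q[(Q[:,2]<.09)&(Q[:,2]>.02)]
for _ in range(8):
    c=np.median(Q,0) if _==0 else Q.mean(0);A=np.c_[Q[:,:2],np.ones(len(Q))];k=np.linalg.lstsq(A,Q[:,2],rcond=None)[0]
    e=Q[:,2]-A@k;Q=Q[abs(e)<max(.004,1.5*e.std())]
n=np.array([-k[0],-k[1],1]);n/=np.linalg.norm(n);print("plane",k,"tilt",np.arccos(n[2]),"yaw",np.arctan2(-n[1],-n[0]),len(Q))
p,R,t=cam("top");o=-R.T@t
def onplane(u,v,h):
    dd=R.T@np.array([(u-p["cx"])/p["fx"],(v-p["cy"])/p["fy"],1.]);s=(k[2]+h/n[2]+k[0]*o[0]+k[1]*o[1]-o[2])/(dd[2]-k[0]*dd[0]-k[1]*dd[1]);return o+s*dd
cs=[onplane(*q,0) for q in poly];print("deck corners",np.round(cs,4))
for a,b in((1,0),(2,3)):w=cs[b]-cs[a];print("edge yaw",np.arctan2(-w[0],w[1]))
M=((V<60)&m).astype(np.uint8)
N,l,s,_=cv2.connectedComponentsWithStats(M);i=1+np.argmax(s[1:,4]);bm=l==i;rc=cv2.minAreaRect(np.argwhere(bm)[:,::-1].astype(np.float32))
print("bed",s[i],rc);hh=(P[bm]@n-(np.array([0,0,k[2]])@n));print("height over deck",np.percentile(hh,[10,30,50,70,90]))
for h in(.018,.02,.022):
    B=onplane(*rc[0],h);w=[onplane(*q,h) for q in cv2.boxPoints(rc)];print(h,B,[np.round(w[(q+1)%4]-w[q],4).tolist() for q in(0,1)])
hi=m&((P@n-k[2]*n[2])>.022);
for q in np.argwhere(hi):print(q[::-1],np.round((P[q[0],q[1]]-B)*1000).astype(int),end=";")
```

```text
plane [ 0.30504726  0.05408838 -0.11581962] tilt 0.30042812093728927 yaw 0.1754875844330923 2198
deck corners [[ 0.5791 -0.0205  0.0597]
 [ 0.6107 -0.1859  0.0604]
 [ 0.5073 -0.1999  0.0281]
 [ 0.4777 -0.0358  0.028 ]]
edge yaw 0.18852215945365292
edge yaw 0.1780154735669901
bed [450 184  21  11 152] ((459.576904296875, 188.38461303710938), (8.43299388885498, 20.592195510864258), 78.69007110595703)
height over deck [0.00505829 0.01853888 0.01951842 0.02044354 0.02188618]
0.018 [ 0.5405722  -0.10899101  0.06202932] [[0.0088, -0.0495, 0.0], [-0.0197, -0.0054, -0.0063]]
0.02 [ 0.54036398 -0.10823649  0.0641004 ] [[0.0088, -0.0494, 0.0], [-0.0197, -0.0054, -0.0063]]
0.022 [ 0.54015577 -0.10748197  0.06617147] [[0.0088, -0.0493, 0.0], [-0.0196, -0.0054, -0.0063]]
[482 177] [ 25 -49  16];[477 178] [ 23 -38  14];[478 178] [ 22 -40  15];[479 178] [ 23 -43  14];[480 178] [ 22 -44  15];[481 178] [ 22 -46  16];[482 178] [ 22 -50  14];[473 179] [ 22 -31   6];[474 179] [ 21 -31  13];[475 179] [ 20 -32  17];[476 179] [ 20 -35  14];[477 179] [ 20 -37  15];[478 179] [ 20 -40  14];[479 179] [ 21 -44 
[... 3082 characters left out ...]
 0];[445 199] [-25  36   0];[446 199] [-25  34  -1];[447 199] [-25  32   0];[448 199] [-25  30   1];[449 199] [-25  28   2];[450 199] [-26  26   3];[451 199] [-25  22   1];[441 200] [-27  45  -3];[442 200] [-27  44   0];[443 200] [-27  42   0];[444 200] [-28  39   1];[445 200] [-28  38   3];[446 200] [-28  35   3];[447 200] [-28  32   1];[448 200] [-28  30   1];[449 200] [-28  27  -1];[450 200] [-28  26   5];[451 200] [-28  23   3];[454 200] [-90 327 898];[443 201] [-30  43   3];[444 201] [-30  40   3];[445 201] [-30  38   3];[446 201] [-30  36   4];[447 201] [-30  32   2];[448 201] [-30  30   3];[449 201] [-30  28   2];[443 202] [-32  42   2];[444 202] [-33  40   3];[480 202] [-90 327 898];
```

Call:
drive_tool([
  [0,0,-0.9,0.8,-1,0,0.0],
  [0,0,-0.9,0.8,-1,0,0.0],
  [0,0,-0.9,0.8,-1,0,0.0],
  [0,0,-0.9,0.8,-1,0,0.0],
  [0,0,-0.9,0.8,-1,0,0.0],
  [0,0,-0.9,0.8,-1,0,0.0],
  [0,0,-0.1,0.8,-1,0,0.0],
  [0,0,0,0.8,-1,0,0.0],
  [0,0,0,0.8,-1,0,0.0],
  [0,0,0,0.9,-1,0,0.0],
])

```text
time: 1.1
position: [0.4834, 0.2373, 0.2919]
eef_rot: [-3.141, -0.0, 2.055]
ft_force: [0.8, 1.5, -0.3]
width: 0.0475
finger_force: 0.0
```

Call:
drive_tool([
  [0,0,0,0.22,-0.96,-0.5,0.0],
  [0,0,0,0,0,-1,0.0],
  [0,0,0,0,0,-1,0.0],
  [0,0,0,0,0,-1,0.0],
  [0,0,0,0,0,-0.9,0.0],
  [0,0,0,0,0,-0.6,0.0],
  [0,0,0,0,0,-0.27,0.0],
  [0,0,0,0,0,0,0.0],
  [0,0,0,0,0,0,-1],
  [0,0,0,0,0,0,-1],
])

```text
time: 2.1
position: [0.4924, 0.2012, 0.0827]
eef_rot: [3.139, 0.0, 2.055]
ft_force: [0.2, -0.2, -0.5]
width: 0.0369
finger_force: 0.0
```

Call:
drive_tool([
  [0,0,0,0,0,0,-1],
  [0,0,0,0,0,0,-1],
  [0,0,0,0,0,0,-1],
  [0,0,0,0,0,0.2,-1],
  [0,0,0,0,0,0.5,-1],
  [0,0,0,0,0,0.8,-1],
  [0,0,0,0,0,0.8,-1],
  [0,0,0,0,0,0.7,-1],
  [0,0,0,0,0,0,-1],
  [0,0,0,0,0,0,-1],
])

```text
time: 3.1
position: [0.4917, 0.2009, 0.202]
eef_rot: [3.14, 0.0, 2.055]
ft_force: [-0.4, -0.3, -1.1]
width: 0.0235
finger_force: 30.0
```

Call:
drive_tool([
  [0,0,-0.68,0,-0.9,0,-1],
  [0,0,-0.68,0,-0.9,0,-1],
  [0,0,-0.68,0,-0.9,0,-1],
  [0.12,-0.66,0,0,-0.9,0,-1],
  [0.12,-0.66,0,0,-0.9,0,-1],
  [0.12,-0.66,0,0,-0.9,0,-1],
  [0,0,0,0.1,-0.9,0,-1],
  [0,0,0,0.1,-0.9,0,-1],
  [0,0,0,0,-0.78,0,-1],
  [0,0,0,0,0,0,-1],
])

```text
time: 4.1
position: [0.4986, -0.1209, 0.1993]
eef_rot: [2.843, -0.002, 1.744]
ft_force: [-0.3, 0.8, -0.1]
width: 0.0237
finger_force: 30.0
```

Run:
```python
from h import *
from scipy.spatial.transform import Rotation as Ro
s=r.state();print(s["position"],Ro.from_euler("xyz",s["eef_rot"]).as_matrix().round(3).tolist())
a,_=look("top","t1");b,_=look("side","s1")
c=np.zeros((500,800,3),np.uint8)
c[:450,:400]=cv2.resize(a[135:225,410:490],(400,450),interpolation=cv2.INTER_CUBIC)
c[:300,400:]=cv2.resize(b[120:270,300:500],(400,300),interpolation=cv2.INTER_CUBIC)
cv2.imwrite("pics/c1.png",c[:,:,::-1])
```

```text
[ 0.49857804 -0.12093478  0.19927246] [[-0.173, 0.941, 0.289], [0.985, 0.164, 0.053], [0.002, 0.294, -0.956]]
```

View pics/c1.png

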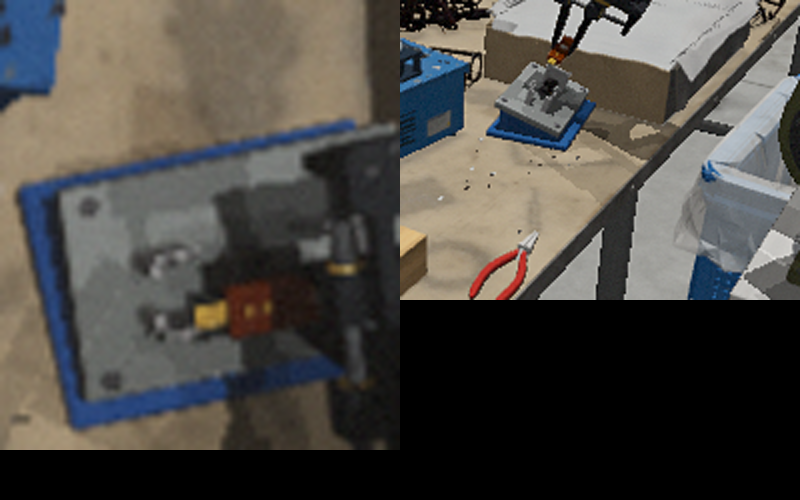

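The held blank is now tilted over the jig. Its tongue is at about (452,198) in the top view and (374,152) in the side view, and the bed is clear in the side view near (372,164).

Run:
```python
from h import *
z=np.load("pics/t1.npz");im,d=z["im"],z["d"];P=pts("top",d)
H,S,V=cv2.split(cv2.cvtColor(im,cv2.COLOR_RGB2HSV))
roi=np.zeros((400,640),bool);roi[185:210,444:476]=1
T=roi&(S>110)&(H>16)&(H<35)&(V>90)
B=roi&(S>110)&(H<14)&(V>50)
for nm,m in(("tongue",T),("brown",B)):
    q=np.argwhere(m)[:,::-1].astype(np.float32);print(nm,len(q),cv2.minAreaRect(q),q.min(0),q.max(0),np.median(P[m],0))
z=np.load("pics/s1.npz");im,d=z["im"],z["d"];Q=pts("side",d)
yx=np.array([-.178,.984,0]);n=np.array([-.2908,-.0523,.9553]);u=np.cross(yx,n);b0=np.array([.5414,-.1108,.0642])
L=np.stack([(Q-b0)@u,(Q-b0)@yx,(Q-b0)@n],-1)*1000
w=L[145:190,345:400];V=im[145:190,345:400].max(-1)
ok=(abs(w[...,0])<60)&(abs(w[...,1])<85)&(abs(w[...,2])<25)
k=ok&(V<60)&(abs(w[...,2])<4);print("bed side",k.sum(),np.percentile(w[k],[3,20,50,80,97],axis=0).round(1))
k=ok&(w[...,2]>5)&(abs(w[...,0])<26);print("guides",k.sum())
for q in w[k].round().astype(int):print(q,end="")
```

```text
tongue 33 ((455.8846130371094, 196.923095703125), (4.510671138763428, 14.31647777557373), 78.69007110595703) [449. 195.] [463. 200.] [ 0.5146711  -0.06883136  0.12675935]
brown 78 ((459.48077392578125, 196.40383911132812), (10.001923561096191, 8.629110336303711), 78.69007110595703) [455. 191.] [464. 202.] [ 0.51648608 -0.08243254  0.12955682]
bed side 38 [[-14.9 -22.9  -0.8]
 [-12.1 -12.8   0.6]
 [ -7.4   3.5   2.2]
 [ -0.9  19.6   3.3]
 [  2.3  24.    3.9]]
guides 72
[ -4 -84  19][-14 -85  19][-20 -84  23][-22 -84  19][-11 -85  10][-26 -85  18][ 14 -32  16][ 13 -43  12][ 11 -50  10][ 13 -32  13][ 10 -33  14][  9 -50   7][  7 -51   8][  4 -51   9][  1 -58   7][-22 -85   8][-26 -83  10][ 12 -34   8][  9 -34  10][  5 -48   6][  2 -50   7][ -1 -48   9][ -4 -53   8][ -6 -60   6][ 10 -29   8][ -8 -48   9][-11 -50   9][-13 -55   8][-13 -49   7][-15 -51   7][-18 -53   8][-21 -51  10][-25 -45  15][-19 -52   5][-24 -35  15][-23 -31  13][-26 -33  13][ -3 -15   6][-22 -29   9][-25 -30  10][15 35 15][13 29 13][-10 -15   5][-23 -28   6][12 42 16][11 32 12][-5  0  5][13 51 16][11 41 12][10 30  7][12 50 12][10 41  9][ 9 32  6][11 47  8][ 9 44  7][12 51  5][ 9 52  7][ 6 51  8][ 4 46  7][-25  28  14][ 7 56  6][ 5 53  6][-25  40  16][-24  47  15][-18  55  12][-19  46   8][-22  49  11][-26  52  14][-18  49   6][-21  52   8][-23  47   7][-22  52   5]
```

Run:
```python
from h import *
yx=np.array([-.178,.984,0]);n=np.array([-.2908,-.0523,.9553]);u=np.cross(yx,n);b0=np.array([.5414,-.1108,.0642])
f=lambda X:np.stack([(X-b0)@u,(X-b0)@yx,(X-b0)@n],-1)*1000
print("kin blank centre",f(np.array([.5211,-.1168,.1250])))
for nm,cn,(y0,y1,x0,x1) in(("t1","top",(185,210,444,476)),("s1","side",(138,160,365,390))):
    z=np.load(f"pics/{nm}.npz");im,d=z["im"],z["d"];L=f(pts(cn,d))
    H,S,V=cv2.split(cv2.cvtColor(im,cv2.COLOR_RGB2HSV));roi=np.zeros((400,640),bool);roi[y0:y1,x0:x1]=1
    ok=roi&(S>110)&(V>50)&(L[...,2]>30)&(abs(L[...,0])<50)
    for t,m in(("tongue",ok&(H>15)&(H<35)&(L[...,1]>44)),("brown",ok&(H<13))):
        print(cn,t,m.sum(),np.percentile(L[m],[2,25,50,75,98],axis=0).round(1).tolist())
# side deck plane offset and extents
z=np.load("pics/s1.npz");L=f(pts("side",z["d"]));w=L[140:195,335:410]
k=(abs(w[...,2]+20)<6)&(abs(w[...,0])<80)&(abs(w[...,1])<100);print("deck side",k.sum(),np.percentile(w[k],[1,5,50,95,99],axis=0).round(1).tolist())
z=np.load("pics/top0.npz");L=f(pts("top",z["d"]));w=L[150:230,405:500]
k=(abs(w[...,2]+20)<6)&(abs(w[...,0])<80)&(abs(w[...,1])<100);print("deck top",k.sum(),np.percentile(w[k],[1,5,50,95,99],axis=0).round(1).tolist())
```

```text
kin blank centre [-2.13880768 -2.2906     64.29928   ]
top tongue 21 [[-4.1, 44.7, 63.2], [-1.9, 47.2, 64.3], [0.4, 49.9, 65.3], [3.3, 52.0, 65.9], [4.9, 55.0, 67.6]]
top brown 72 [[-10.6, 23.4, 65.1], [-5.7, 27.3, 67.5], [1.7, 32.3, 68.4], [6.7, 37.4, 69.1], [11.1, 40.7, 71.6]]
side tongue 9 [[-8.1, 47.6, 65.0], [-5.8, 50.0, 66.1], [-3.2, 51.8, 66.8], [-0.7, 53.1, 68.4], [0.6, 55.3, 69.4]]
side brown 44 [[-15.0, -38.7, 64.2], [-8.6, -24.5, 69.3], [-3.0, 32.2, 70.4], [2.9, 37.4, 71.4], [7.6, 43.1, 73.0]]
deck side 830 [[-72.8, -98.1, -24.8], [-59.4, -81.0, -22.9], [-12.5, 22.0, -17.6], [44.5, 83.1, -15.1], [47.9, 85.4, -14.4]]
deck top 2608 [[-56.4, -95.5, -24.7], [-51.9, -81.5, -23.0], [4.6, 1.6, -20.0], [50.0, 79.1, -16.9], [53.1, 84.6, -14.8]]
```

Call:
drive_tool([
  [0,0,0,0.066,0.027,-0.24,-1],
  [0,0,0,0.066,0.027,-0.24,-1],
  [0,0,0,0.066,0.027,-0.24,-1],
  [0,0,0,0.066,0.027,-0.24,-1],
  [0,0,0,0.066,0.027,-0.24,-1],
  [0,0,0,0,0,0,-1],
  [0,0,0,0,0,0,-1],
  [0,0,0,0,0,0,-1],
  [0,0,0,0,0,0,-1],
  [0,0,0,0,0,0,-1],
])

```text
time: 5.2
position: [0.513, -0.1131, 0.154]
eef_rot: [2.839, 0.0, 1.749]
ft_force: [0.4, 0.3, 0.9]
width: 0.0236
finger_force: 30.0
```

Run:
```python
from h import *
s=r.state();print(s["position"],s["eef_rot"],s["ft_force"])
a,_=look("top","t2");b,_=look("side","s2")
c=np.zeros((500,800,3),np.uint8)
c[:450,:400]=cv2.resize(a[135:225,410:490],(400,450),interpolation=cv2.INTER_CUBIC)
c[:,400:]=cv2.resize(b[130:190,345:393],(400,500),interpolation=cv2.INTER_CUBIC)
cv2.imwrite("pics/c2.png",c[:,:,::-1])
```

```text
[ 0.51301792 -0.11313088  0.15403544] [2.83885488e+00 9.77476134e-06 1.74865617e+00] [0.41626136 0.33476834 0.92578325]
```

View pics/c2.png

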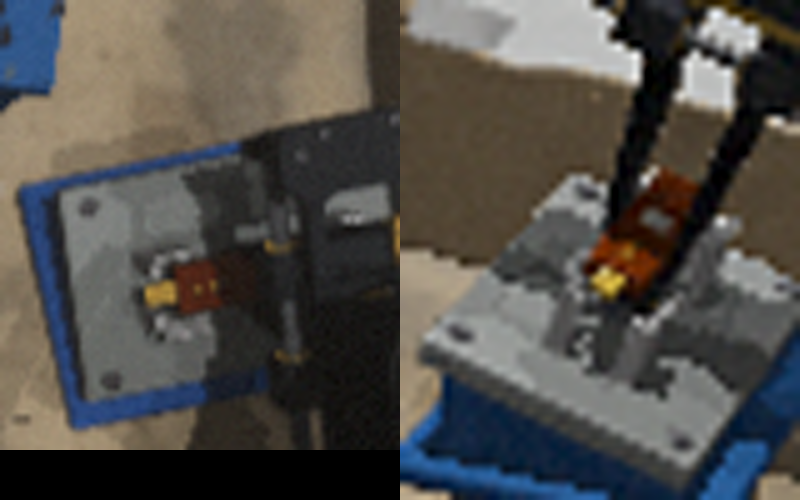

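The tongue lies between the two slot prongs in both views: top at about (442,194), side at about (370,164). I'll make a small correction and go down.

Call:
drive_tool([
  [0,0,0,-0.025,-0.058,-0.01,-1],
  [0,0,0,0,0,0,-1],
  [0,0,0,0.022,0.004,-0.072,-1],
  [0,0,0,0.022,0.004,-0.072,-1],
  [0,0,0,0.022,0.004,-0.072,-1],
  [0,0,0,0,0,0,-1],
  [0,0,0,0,0,0,-1],
  [0,0,0,0,0,0,-1],
  [0,0,0,0,0,0,-1],
  [0,0,0,0,0,0,-1],
])

```text
time: 6.3
position: [0.5145, -0.1148, 0.1445]
eef_rot: [2.84, -0.0, 1.749]
ft_force: [-0.6, 0.0, -0.1]
width: 0.0238
finger_force: 30.0
```

Call:
drive_tool([
  [0,0,0,0.007,0.001,-0.024,-1],
  [0,0,0,0.007,0.001,-0.024,-1],
  [0,0,0,0,0,0,-1],
  [0,0,0,0,0,0,-1],
  [0,0,0,0,0,0,-1],
  [0,0,0,0,0,0,-1],
  [0,0,0,0,0,0,-1],
  [0,0,0,0,0,0,-1],
  [0,0,0,0,0,0,-1],
  [0,0,0,0,0,0,-1],
])

```text
time: 7.3
position: [0.5151, -0.1147, 0.1426]
eef_rot: [2.839, -0.0, 1.749]
ft_force: [0.7, -0.2, 1.4]
width: 0.0239
finger_force: 30.0
```

Call:
drive_tool([
  [0,0,0,0.007,0.001,-0.024,-1],
  [0,0,0,0,0,0,-1],
  [0,0,0,0,0,0,-1],
  [0,0,0,0,0,0,-1],
  [0,0,0,0,0,0,-1],
  [0,0,0,0,0,0,-1],
  [0,0,0,0,0,0,-1],
  [0,0,0,0,0,0,-1],
  [0,0,0,0,0,0,-1],
  [0,0,0,0,0,0,-1],
])

```text
time: 8.3
position: [0.5154, -0.1147, 0.1416]
eef_rot: [2.839, -0.0, 1.749]
ft_force: [0.3, -0.5, 2.4]
width: 0.0234
finger_force: 30.0
```

Call:
drive_tool([
  [0,0,0,0,0,0,-0.2],
  [0,0,0,0,0,0,-0.2],
  [0,0,0,0,0,0,-0.2],
  [0,0,0,0,0,0,-0.2],
  [0,0,0,-0.05,-0.01,0.18,-0.2],
  [0,0,0,-0.1,-0.02,0.35,-0.2],
  [0,0,0,-0.2,-0.03,0.7,-0.2],
  [0,0,0,-0.2,-0.03,0.7,-0.2],
  [0,0,0,-0.5,0.5,0.7,-0.2],
  [0,0,0,-0.5,0.9,0.5,-0.2],
])

```text
time: 9.3
position: [0.4533, -0.0632, 0.2697]
eef_rot: [2.837, 0.001, 1.745]
ft_force: [0.3, 0.3, 0.5]
width: 0.0378
finger_force: 0.0
```

Call:
drive_tool([
  [-0.12,0.66,0,-0.5,0.9,0,-0.2],
  [-0.12,0.66,0,0,0.9,0,-0.2],
  [-0.12,0.66,0,0,0.9,0,-0.2],
  [0,0,-0.6,0,0.9,0,-0.2],
  [0,0,-0.6,0,0.9,0,-0.2],
  [0,0,0,0,0.9,0,-0.2],
  [0,0,0,0,0.9,0,-0.2],
  [0,0,0,0,0.9,0,-0.2],
  [0,0,0,0,0.5,0,-0.2],
  [0,0,0,0,0,0,-0.2],
])

```text
time: 10.3
position: [0.433, 0.2476, 0.2672]
eef_rot: [3.141, -0.0, 1.572]
ft_force: [-0.4, 0.3, 0.2]
width: 0.0381
finger_force: 0.0
```

Run:
```python
from h import *
s=r.state();print(s["position"],s["eef_rot"],s["ft_force"])
a,da=look("top","t3");b,db=look("side","s3")
c=np.zeros((500,800,3),np.uint8)
c[:450,:400]=cv2.resize(a[135:225,410:490],(400,450),interpolation=cv2.INTER_CUBIC)
c[:,400:]=cv2.resize(b[130:190,345:393],(400,500),interpolation=cv2.INTER_CUBIC)
cv2.imwrite("pics/c3.png",c[:,:,::-1])
yx=np.array([-.178,.984,0]);n=np.array([-.2908,-.0523,.9553]);u=np.cross(yx,n);b0=np.array([.5414,-.1108,.0642])
f=lambda X:np.stack([(X-b0)@u,(X-b0)@yx,(X-b0)@n],-1)*1000
for cn,im,d,(y0,y1,x0,x1) in(("top",a,da,(160,215,420,495)),("side",b,db,(140,185,345,395))):
    L=f(pts(cn,d));H,S,V=cv2.split(cv2.cvtColor(im,cv2.COLOR_RGB2HSV));roi=np.zeros((400,640),bool);roi[y0:y1,x0:x1]=1
    br=roi&(S>130)&(H<13)&(V>50)&(abs(L[...,0])<40)
    hull=np.zeros((400,640),np.uint8);q=np.argwhere(br)[:,::-1].astype(np.int32);cv2.fillConvexPoly(hull,cv2.convexHull(q),1)
    dt=(cv2.erode(hull,np.ones((3,3)))>0)&(S<60)&(V>90)
    for nm,m in(("brown",br),("dot",dt)):print(cn,nm,m.sum(),np.percentile(L[m],[2,50,98],axis=0).round(1).tolist(),np.argwhere(m).mean(0)[::-1])
    K=L[br];A=np.c_[K[:,:2],np.ones(len(K))];g=np.linalg.lstsq(A,K[:,2],rcond=None)[0];print("tilt of face vs slope",g)
v0=ray("top",0,0,0)
```

```text
[0.43296756 0.24760655 0.26721331] [ 3.14137990e+00 -4.33636693e-04  1.57211489e+00] [-0.42150221  0.29755769  0.16877568]
top brown 309 [[-13.0, -42.7, 6.0], [-0.5, -0.4, 10.0], [10.3, 42.6, 13.1]] [462.59223301 189.00970874]
top dot 20 [[-8.0, -5.7, 7.1], [-2.4, -0.7, 10.7], [2.9, 4.2, 13.9]] [462.75 189.75]
tilt of face vs slope [0.15334488 0.01323057 9.86583037]
side brown 82 [[-16.3, -41.4, 9.6], [-6.9, 6.8, 12.3], [5.2, 42.9, 15.2]] [374.84146341 159.86585366]
side dot 7 [[-10.2, -7.4, 12.1], [-5.2, -1.2, 14.0], [-1.0, 5.8, 15.1]] [375.28571429 158.85714286]
tilt of face vs slope [ 2.88998275e-02 -1.08630090e-02  1.25648530e+01]
```

View pics/c3.png

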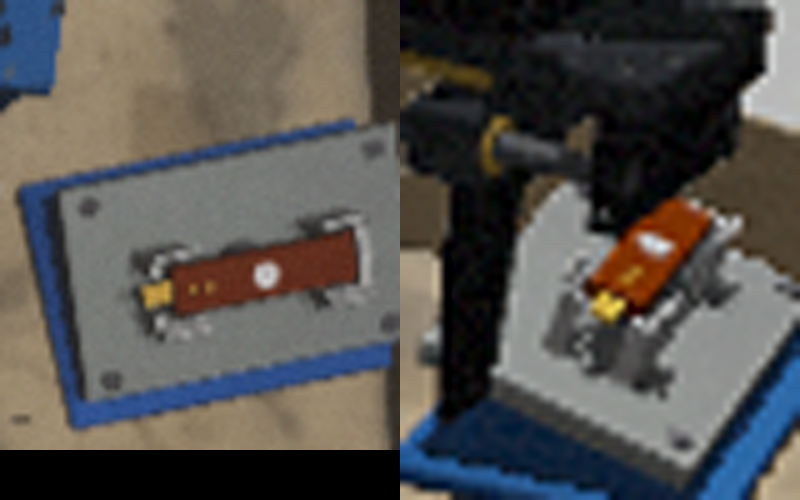

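The blank sits in the pocket, with its tongue through the left slot at about (441,194) and its dot near (463,190). I'll check the tilt with edge pixels removed, and the driver's position.

Run:
```python
from h import *
yx=np.array([-.178,.984,0]);n=np.array([-.2908,-.0523,.9553]);u=np.cross(yx,n);b0=np.array([.5414,-.1108,.0642])
z=np.load("pics/t3.npz");im,d=z["im"],z["d"];P=pts("top",d);X=P-b0;L=np.stack([X@u,X@yx,X@n],-1)*1000
H,S,V=cv2.split(cv2.cvtColor(im,cv2.COLOR_RGB2HSV));m=np.zeros((400,640),bool);m[160:215,420:495]=1
br=(m&(S>110)&(H<13)&(V>40)&(abs(L[...,0])<40)).astype(np.uint8)
q=np.argwhere(br)[:,::-1].astype(np.int32);h=np.zeros_like(br);cv2.fillConvexPoly(h,cv2.convexHull(q),1)
for e in(1,3,5):
    k=cv2.erode(h,np.ones((e,e)))>0;K=L[k];K=K[abs(K[:,2]-10)<5];A=np.c_[K[:,:2],np.ones(len(K))];print(e,len(K),np.linalg.lstsq(A,K[:,2],rcond=None)[0],(K[:,2]).std())
k=cv2.erode(h,np.ones((3,3)))>0
for a in range(-12,12,3):
    s=k&(L[...,0]>=a)&(L[...,0]<a+3);print(a,s.sum(),np.median(L[s][:,2]).round(1),end=" | ")
rc=cv2.minAreaRect(q.astype(np.float32));print(rc)
# driver
z0=np.load("pics/top0.npz");P0=pts("top",z0["d"]);m=P0[...,2]>.10;m[:190]=0;m[230:]=0;m[:,:245]=0;m[:,290:]=0
g=np.argwhere(m);print("cap",m.sum(),g.mean(0)[::-1],ray("top",*g.mean(0)[::-1],.115),np.median(P0[m],0))
zs=np.load("pics/s1.npz");Hs,Ss,Vs=cv2.split(cv2.cvtColor(zs["im"],cv2.COLOR_RGB2HSV));Q=pts("side",zs["d"])
m=np.zeros((400,640),bool);m[205:250,280:310]=1;m&=(((Hs<6)|(Hs>172))&(Ss>130)&(Q[...,2]>.06)&(Q[...,2]<.12));print("handle side",m.sum(),np.median(Q[m],0),np.percentile(Q[m][:,2],[5,95]))
```

```text
1 361 [1.77276775e-03 4.83434720e-03 1.00617524e+01] 1.600061332692007
3 283 [1.34149533e-02 9.69035991e-03 1.01628764e+01] 1.5696382218841658
5 188 [ 0.04189149  0.01075589 10.26222051] 1.5577895662905727
-12 32 9.8 | -9 43 9.8 | -6 43 9.8 | -3 37 10.3 | 0 44 10.5 | 3 41 10.5 | 6 40 9.8 | 9 3 12.0 | ((462.44232177734375, 189.21156311035156), (9.60969066619873, 37.26206588745117), 78.69007110595703)
cap 33 [264.21212121 208.42424242] [0.49850277 0.35970686 0.115     ] [0.49471159 0.36177742 0.11396644]
handle side 64 [0.48983796 0.36801484 0.0824219 ] [0.06307598 0.09811577]
```

The blank lies flat with its face about 10 mm above the bed, centred. Next the driver.

Call:
drive_tool([
  [0,0,0,0.52,0.96,0,0.3],
  [0,0,0,0.52,0.96,0,0.3],
  [0,0,0,0.52,0.96,0,0.3],
  [0,0,0,0,0,0,0.3],
  [0,0,0,0,0,0,0.3],
  [0,0,0,0,0,-0.8,0.3],
  [0,0,0,0,0,-0.8,0.3],
  [0,0,0,0,0,-0.8,0.3],
  [0,0,0,0,0,-0.5,0.3],
  [0,0,0,0,0,0,0.3],
])

```text
time: 11.4
position: [0.4935, 0.3579, 0.1474]
eef_rot: [-3.136, 0.004, 1.567]
ft_force: [-1.3, -1.2, -0.7]
width: 0.0616
finger_force: 0.0
```

Call:
drive_tool([
  [0,0,0,0.05,0.12,0,0.3],
  [0,0,0,0,0,0,0.3],
  [0,0,0,0,0,0,-1],
  [0,0,0,0,0,0,-1],
  [0,0,0,0,0,0,-1],
  [0,0,0,0,0,0,-1],
  [0,0,0,0,0,0,-1],
  [0,0,0,0,0,0,-1],
  [0,0,0,0,0,0,-1],
  [0,0,0,0,0,0,-1],
])

```text
time: 12.4
position: [0.4964, 0.3657, 0.1501]
eef_rot: [-3.138, 0.001, 1.569]
ft_force: [-5.0, -0.0, 0.9]
width: 0.013
finger_force: 30.0
```

Call:
drive_tool([
  [0,0,0,-0.03,0,0.2,-1],
  [0,0,0,0,0,0.4,-1],
  [0,0,0,0,0,0.5,-1],
  [0,0,0,0,0,0.6,-1],
  [0,0,0,0,0,0.6,-1],
  [0,0,0,0,0,0.6,-1],
  [0,0,0,0,0,0.6,-1],
  [0,0,0,0,0,0,-1],
  [0,0,0,0,0,0,-1],
  [0,0,0,0,0,0,-1],
])

```text
time: 13.4
position: [0.4961, 0.3654, 0.2894]
eef_rot: [-3.14, 0.001, 1.569]
ft_force: [0.2, 1.0, -0.2]
width: 0.0129
finger_force: 30.0
```

Run:
```python
from h import *
s=r.state();print(s["position"],s["eef_rot"],s["ft_force"],s["width"])
b,db=look("side","s4");cv2.imwrite("pics/c4.png",cv2.resize(b[120:290,220:380],(640,680),interpolation=cv2.INTER_CUBIC)[:600,:,::-1])
p,R,t=cam("side")
for l in(.059,.147):
    X=np.array(s["position"])-[0,0,l];c=R@X+t;print(l,c[0]/c[2]*p["fx"]+p["cx"],c[1]/c[2]*p["fy"]+p["cy"])
```

```text
[0.49610155 0.36538989 0.28939013] [-3.14012426e+00  1.11042741e-03  1.56872852e+00] [ 0.18594053  0.95607533 -0.21782033] 0.012909805246360746
0.059 289.71805174476117 172.2109631536935
0.147 290.934721436182 207.6543305728101
```

View pics/c4.png

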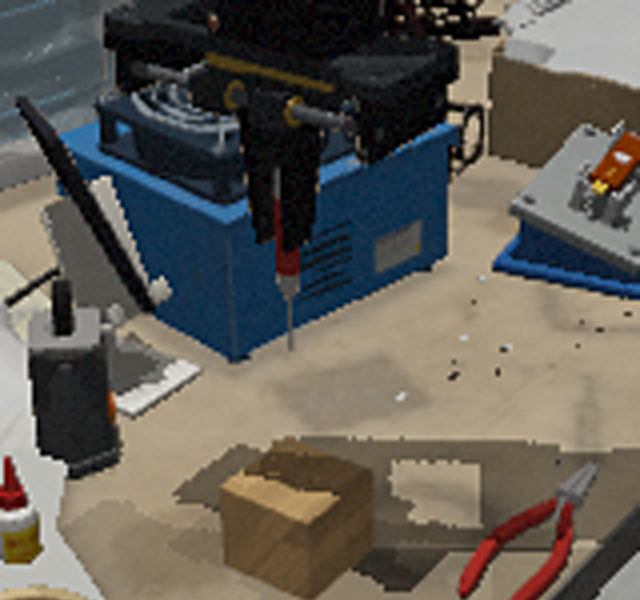

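The driver hangs straight in the fingers, clear of the stand, with its tip at about (293,207). Carry it to the jig and tilt it.

Call:
drive_tool([
  [0,0,0,-0.03,-0.5,0,-1],
  [0,0,0,-0.03,-0.9,0,-1],
  [0,0,0,-0.03,-0.9,0,-1],
  [0,0,0,-0.03,-0.9,0,-1],
  [0,0,0,-0.03,-0.9,0,-1],
  [0,0,0,-0.03,-0.9,0,-1],
  [0,0,0,-0.03,-0.9,0,-1],
  [0,0,0,-0.03,-0.9,0,-1],
  [0,0,0,-0.03,-0.9,0,-1],
  [0,0,0,-0.03,-0.9,0,-1],
])

```text
time: 14.45
position: [0.4833, 0.0197, 0.2896]
eef_rot: [-3.14, 0.0, 1.568]
ft_force: [-0.5, -0.3, 1.0]
width: 0.013
finger_force: 30.0
```

Call:
drive_tool([
  [0,0,0,-0.03,-0.9,0,-1],
  [0,0,0,0,-0.9,0,-1],
  [0,0,0,0,-0.9,0,-1],
  [0.09,-0.5,0,0,-0.6,0,-1],
  [0.09,-0.5,0,0,-0.2,0,-1],
  [0.09,-0.5,0,0,0,-0.1,-1],
  [0.09,-0.47,0,0,0,-0.3,-1],
  [0,0,0,0,0,-0.3,-1],
  [0,0,0,0,0,0,-1],
  [0,0,0,0,0,0,-1],
])

```text
time: 15.45
position: [0.4831, -0.1182, 0.2621]
eef_rot: [2.848, -0.054, 1.577]
ft_force: [0.6, -0.0, 0.4]
width: 0.0129
finger_force: 30.0
```

```bash
cat > st.py <<'E'
from h import *
from scipy.spatial.transform import Rotation as Ro
yx=np.array([-.178,.984,0]);n=np.array([-.2908,-.0523,.9553]);u=np.cross(yx,n);D=np.array([.5367,-.1123,.073])
def rep():
    s=r.state();M=Ro.from_euler("xyz",s["eef_rot"]).as_matrix();T=np.array(s["position"])+M[:,2]*.147
    e=T-D;print("t",s["time"],"tip",T.round(4),"rel dot u,y,n mm",(np.array([e@u,e@yx,e@n])*1000).round(1),"axis",M[:,2].round(3),"ang",np.arccos(-M[:,2]@n).round(3),"F.n",(s["ft_force"]@n).round(2),s["ft_force"].round(1),s["width"].round(4))
    return T
E
python3 - <<'E'
from st import *
T=rep()
a,_=look("top","t5");b,_=look("side","s5")
for c in("top","side"):
    p,R,t=cam(c)
    for X in(T,D):q=R@X+t;print(c,(q[0]/q[2]*p["fx"]+p["cx"]).round(1),(q[1]/q[2]*p["fy"]+p["cy"]).round(1))
c=np.zeros((500,800,3),np.uint8)
c[:450,:400]=cv2.resize(a[145:217,430:494],(400,450),interpolation=cv2.INTER_CUBIC)
c[:,400:]=cv2.resize(b[115:180,345:397],(400,500),interpolation=cv2.INTER_CUBIC)
cv2.imwrite("pics/c5.png",c[:,:,::-1])
E
```

```text
Traceback (most recent call last):
  File "st.py", line 6, in rep
    e=T-D;print("t",s["time"],"tip",T.round(4),"rel dot u,y,n mm",(np.array([e@u,e@yx,e@n])*1000).round(1),"axis",M[:,2].round(3),"ang",np.arccos(-M[:,2]@n).round(3),"F.n",(s["ft_force"]@n).round(2),s["ft_force"].round(1),s["width"].round(4))
                                                                                                                                                                                                                              ^^^^^^^^^^^^^^^^
AttributeError: 'float' object has no attribute 'round'
```

```bash
sed -i 's/s\["width"\].round(4)/s["width"]/' st.py
python3 - <<'E'
from st import *
T=rep()
a,_=look("top","t5");b,_=look("side","s5")
for c in("top","side"):
    p,R,t=cam(c)
    for X in(T,D):q=R@X+t;print(c,(q[0]/q[2]*p["fx"]+p["cx"]).round(1),(q[1]/q[2]*p["fy"]+p["cy"]).round(1))
c=np.zeros((500,800,3),np.uint8)
c[:450,:400]=cv2.resize(a[145:217,430:494],(400,450),interpolation=cv2.INTER_CUBIC)
c[:,400:]=cv2.resize(b[115:180,345:397],(400,500),interpolation=cv2.INTER_CUBIC)
cv2.imwrite("pics/c5.png",c[:,:,::-1])
E
```

```text
t 15.45 tip [ 0.5256 -0.1104  0.1216] rel dot u,y,n mm [ 4.2  3.9 49.6] axis [ 0.289  0.053 -0.956] ang 0.01 F.n 0.21 [ 0.6 -0.   0.4] 0.012880458956495812
top 469.9 192.1
top 462.7 189.5
side 377.7 146.0
side 373.8 159.4
```

View pics/c5.png

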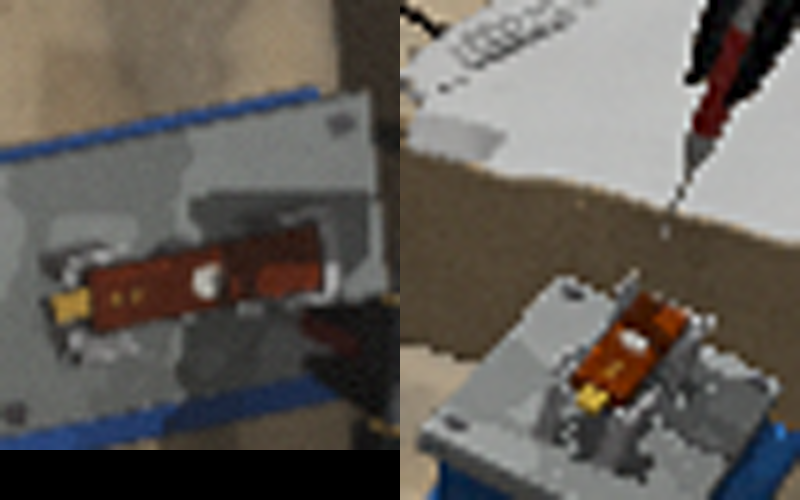

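In the side view the tip is at (379.5,145) and the dot at (375.3,159.3). Both have the same offset from the prediction, so the model holds. Correct sideways and approach.

Call:
drive_tool([
  [0,0,0,-0.078,-0.133,-0.03,-1],
  [0,0,0,0.066,0.012,-0.215,-1],
  [0,0,0,0.066,0.012,-0.215,-1],
  [0,0,0,0.066,0.012,-0.215,-1],
  [0,0,0,0.066,0.012,-0.215,-1],
  [0,0,0,0,0,0,-1],
  [0,0,0,0,0,0,-1],
  [0,0,0,0,0,0,-1],
  [0,0,0,0,0,0,-1],
  [0,0,0,0,0,0,-1],
])

```text
time: 16.55
position: [0.4909, -0.1218, 0.2277]
eef_rot: [2.845, -0.053, 1.577]
ft_force: [0.7, 0.2, -0.8]
width: 0.013
finger_force: 30.0
```

Run:
```python
from st import *
T=rep()
a,_=look("top","t6");b,_=look("side","s6")
for c in("top","side"):
    p,R,t=cam(c)
    for X in(T,D):q=R@X+t;print(c,(q[0]/q[2]*p["fx"]+p["cx"]).round(1),(q[1]/q[2]*p["fy"]+p["cy"]).round(1))
c=np.zeros((500,800,3),np.uint8)
c[:400,:400]=cv2.resize(a[170:210,440:480],(400,400),interpolation=cv2.INTER_CUBIC)
c[:,400:]=cv2.resize(b[130:180,355:395],(400,500),interpolation=cv2.INTER_CUBIC)
cv2.imwrite("pics/c6.png",c[:,:,::-1])
```

```text
t 16.55 tip [ 0.5338 -0.114   0.0873] rel dot u,y,n mm [ 1.2 -1.2 14.6] axis [ 0.292  0.053 -0.955] ang 0.01 F.n -0.95 [ 0.7  0.2 -0.8] 0.013019469202227144
top 465.7 190.0
top 462.7 189.5
side 375.2 155.3
side 373.8 159.4
```

View pics/c6.png

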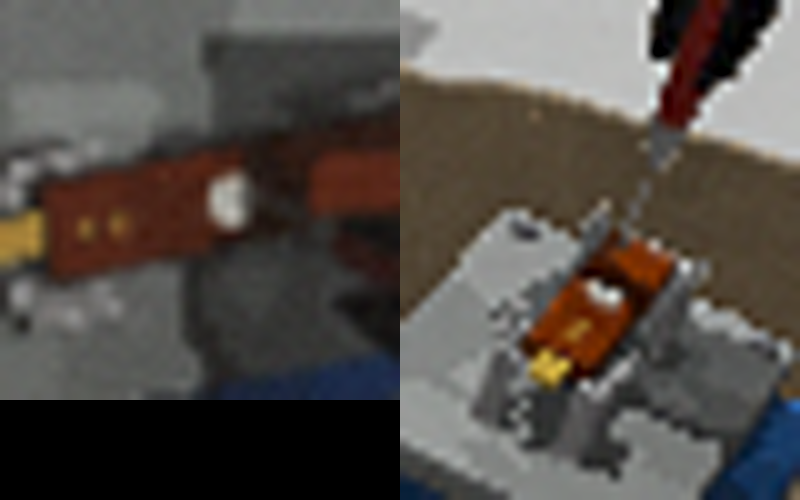

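The tip hovers over the dot: side view about (377,154) above the dot at (375.5,159), lined up to about 2 mm. Down in small steps.

Call:
drive_tool([
  [0,0,0,-0.035,-0.007,-0.01,-1],
  [0,0,0,0.027,0.005,-0.088,-1],
  [0,0,0,0.027,0.005,-0.088,-1],
  [0,0,0,0.027,0.005,-0.088,-1],
  [0,0,0,0,0,0,-1],
  [0,0,0,0,0,0,-1],
  [0,0,0,0,0,0,-1],
  [0,0,0,0,0,0,-1],
  [0,0,0,0,0,0,-1],
  [0,0,0,0,0,0,-1],
])

```text
time: 17.65
position: [0.4926, -0.1214, 0.2163]
eef_rot: [2.846, -0.054, 1.577]
ft_force: [-0.8, -0.5, -0.5]
width: 0.0134
finger_force: 30.0
```

```bash
python3 -c "
from st import *
rep()"
```

```text
t 17.65 tip [ 0.5354 -0.1136  0.0759] rel dot u,y,n mm [-0.6 -1.   3.2] axis [ 0.291  0.053 -0.955] ang 0.01 F.n -0.18 [-0.8 -0.5 -0.5] 0.0133708962031001
```

Now 3 mm more, slowly.

Call:
drive_tool([
  [0,0,0,0.007,0.001,-0.024,-1],
  [0,0,0,0,0,0,-1],
  [0,0,0,0.007,0.001,-0.024,-1],
  [0,0,0,0,0,0,-1],
  [0,0,0,0.007,0.001,-0.024,-1],
  [0,0,0,0,0,0,-1],
  [0,0,0,0,0,0,-1],
  [0,0,0,0,0,0,-1],
  [0,0,0,0,0,0,-1],
  [0,0,0,0,0,0,-1],
])

```text
time: 18.65
position: [0.4935, -0.1212, 0.2134]
eef_rot: [2.846, -0.054, 1.577]
ft_force: [-0.7, 0.8, 2.1]
width: 0.0126
finger_force: 30.0
```

```bash
python3 -c "
from st import *
rep()"
```

```text
t 18.65 tip [ 0.5363 -0.1134  0.073 ] rel dot u,y,n mm [-0.6 -1.   0.2] axis [ 0.291  0.053 -0.955] ang 0.01 F.n 2.16 [-0.7  0.8  2.1] 0.012573731905773733
```

Contact. 2 mm more, then average the force.

Call:
drive_tool([
  [0,0,0,0.007,0.001,-0.024,-1],
  [0,0,0,0,0,0,-1],
  [0,0,0,0.007,0.001,-0.024,-1],
  [0,0,0,0,0,0,-1],
  [0,0,0,0,0,0,-1],
  [0,0,0,0,0,0,-1],
  [0,0,0,0,0,0,-1],
  [0,0,0,0,0,0,-1],
  [0,0,0,0,0,0,-1],
  [0,0,0,0,0,0,-1],
])

```text
time: 19.65
position: [0.494, -0.1211, 0.2114]
eef_rot: [2.846, -0.054, 1.577]
ft_force: [-1.3, 1.4, 3.5]
width: 0.0127
finger_force: 30.0
```

```bash
cat > av.py <<'E'
from st import *
rep();F=[]
for i in range(16):eyes.get_image("side");F.append(r.state()["ft_force"])
F=np.array(F);print("mean",F.mean(0),"F.n",(F@n).mean(),(F@n).std())
rep()
E
python3 av.py
```

```text
t 19.65 tip [ 0.5368 -0.1133  0.071 ] rel dot u,y,n mm [-0.6 -1.  -1.9] axis [ 0.291  0.053 -0.955] ang 0.01 F.n 3.64 [-1.3  1.4  3.5] 0.012673246963917207
mean [-0.98233413  0.13384253  3.55431178] F.n 3.674096843105688 0.482724313022078
t 20.45 tip [ 0.5368 -0.1133  0.071 ] rel dot u,y,n mm [-0.6 -1.  -1.9] axis [ 0.291  0.053 -0.955] ang 0.01 F.n 3.54 [ 0.5 -0.2  3.8] 0.012835638802569601
```

Call:
drive_tool([
  [0,0,0,0.007,0.001,-0.024,-1],
  [0,0,0,0,0,0,-1],
  [0,0,0,0,0,0,-1],
  [0,0,0,0,0,0,-1],
  [0,0,0,0,0,0,-1],
  [0,0,0,0,0,0,-1],
  [0,0,0,0,0,0,-1],
  [0,0,0,0,0,0,-1],
  [0,0,0,0,0,0,-1],
  [0,0,0,0,0,0,-1],
])

```text
time: 21.45
position: [0.4943, -0.1211, 0.2104]
eef_rot: [2.846, -0.054, 1.577]
ft_force: [-1.3, 0.3, 4.8]
width: 0.013
finger_force: 30.0
```

```bash
python3 av.py
python3 - <<'E'
from st import *
a,_=look("top","t7");b,d=look("side","s7")
c=np.zeros((500,800,3),np.uint8)
c[:400,:400]=cv2.resize(a[170:210,440:480],(400,400),interpolation=cv2.INTER_CUBIC)
c[:,400:]=cv2.resize(b[130:180,355:395],(400,500),interpolation=cv2.INTER_CUBIC)
cv2.imwrite("pics/c7.png",c[:,:,::-1])
E
```

```text
t 21.45 tip [ 0.5371 -0.1133  0.07  ] rel dot u,y,n mm [-0.7 -1.  -2.9] axis [ 0.291  0.053 -0.955] ang 0.01 F.n 4.95 [-1.3  0.3  4.8] 0.012978091664357162
mean [-0.91878031  0.14016827  4.50870111] F.n 4.567012682144688 0.4270332409898516
t 22.25 tip [ 0.5371 -0.1133  0.07  ] rel dot u,y,n mm [-0.7 -1.  -2.9] axis [ 0.291  0.053 -0.955] ang 0.01 F.n 4.81 [-1.7 -0.6  4.5] 0.012845059890839516
```

View pics/c7.png

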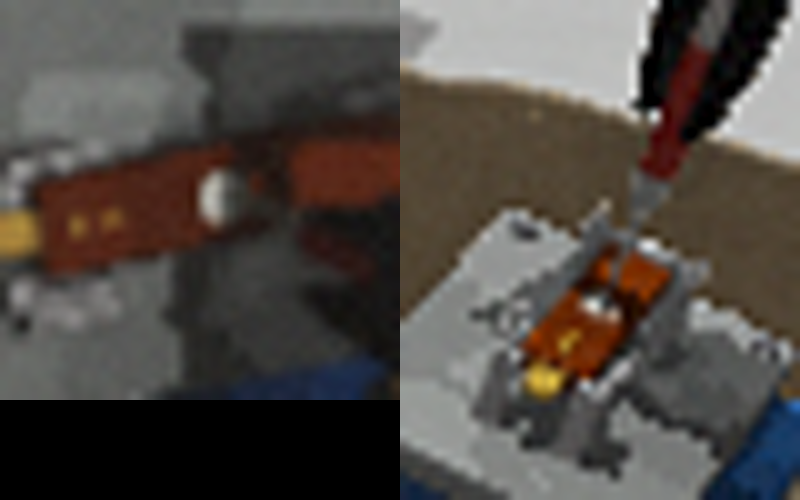

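The blade ends on the dot at about (375,160) in the side view. The blank is still flat with its tongue in the slot, and the force along the normal is about 4.6 N, so the bed is roughly half-way down. Handing in.

```bash
python3 -c "
from cell import ticket
print(ticket.sign_off())"
```

```text
the job is handed in; nothing more can be done
None
```

The blank lies flat in the jig with its tongue in the slot, and I handed in holding the driver square on the white dot at about 4.6 N, which puts the bed roughly half-way down by estimate; no pass or fail result came back.

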